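# Snug the wrench on the hold-down nut and nip it up

## Robot

A 6-joint arm with a two-finger parallel gripper is mounted at the origin on the work surface. World frame = base frame: x ahead of the robot, y to its left, z up, the work surface at z = 0. Lengths are in m, angles in rad, forces in N, time in s.
With the tool pointing down it reaches from about 0.375 to 0.975 m from the base axis. Payload 3.8 kg.
Tool frame: the origin (TCP) lies between the finger pads; the fingertips stand 22 mm ahead of it and the grasp point (between the pads) lies 3 mm ahead of it; z points along the fingers, y is the direction in which the jaws open and shut (so a half turn about z gives the same grasp; the last joint's range is limited). The gripper opens to 85 mm and grips with 20 to 120 N. Pads are 22 mm wide; open, the fingers measure 114 mm over their backs; the gripper's body (76 mm by 85 mm) begins 54 mm behind the grasp point. The pads swing forward as they close: fully open they stand 13 mm farther back than shut.
Start: joints at [-1.27, 0.264, 1.604, -0, 1.274, -0.037], TCP at [0.224, -0.637, 0.219] pointing down, gripper open.
Joint ranges: [-2.63, 2.63], [-0.94, 2.18], [0.31, 2.57], [-1.31, 4.45], [0, 2.66], [-2.55, 2.55]. Speed limits (rad/s): [2.57, 2.57, 3.14, 3.14, 3.14, 3.14].

## Interface

Orientations are given as a rotation vector (axis times angle).
In Python, from workcell import * gives the robot as it stands.
- The arm moves only by the tool step_arm, never from a script. Its argument "motion" is a list that holds one entry, the list of rows, each a list of 7 numbers: the finger opening in m, from 0 to 0.0854, then the shift along the world's x, y, z in m, then the turn, a rotation vector about the world's x, y, z in degrees. A call has exactly 8 rows; each row is the pose to reach, as a shift and turn from the pose measured when the call began; what a row does not reach only later rows make up. A row lasts 1/8 s, in which the tool goes at most 62.5 mm and 10.7 degrees, less where a joint would pass 70% of its speed; a pose out of reach is approached as far as the arm can. A call with a gripper value outside its range is refused whole. The fingers move at their own pace and stop on an object; "newtons" is the grip in N (left out, the last holds). Time passes only in rows, so rows that repeat a pose let the fingers close, or fill a call up. It gives the time, the measured TCP pose, the force and the opening at its end, in the units of the state.
- read_state(): the state, without advancing time (a new reading comes with each control period).
- read_camera(name): name is "scene" or "top"; returns (picture, depth): 384x512x3 uint8, blue, green, red; 384x512 float32, m along the optical axis (not along the pixel's ray), 0 where there is no reading.
- get_calibration(name): a dict with "K" (3x3 intrinsics, pixels), "world_from_camera" (4x4, takes a point from camera to world coordinates). Camera axes: x right, y down, z forward; pixel columns grow to the right and rows downward; lengths in m; the calibration is good to about 2 mm. A picture is of the moment at which its call begins. get_calibration takes no time and is no camera call.
- finish_job(): hands the job in, once; it reports no verdict.
Trained networks look in the newest picture that a camera, given by its name, has taken for a name from the list of things; names that differ only in an ending like _2 or _b are one class to them, and where a whole thing is asked for, a point or a joint stands for the part that bears it (a point fixed in the world has none). Each returns a list of dicts, best first, with "score" (0 to 1); they miss things now and then, are a little off and sometimes report something else, mostly with a low value. They report only what shows in the picture. A call takes as long as a camera call.
- spot_in(camera, thing): "xyz" ([x, y, z] in m, in the coordinates of the camera as it stood for that picture, good to about 4 mm: the middle of the surface that is visible of it).
- regions_of(camera, thing): "region" (384x512 bool, what is visible of it).
The state is a dict: "time": time; "q": joint angles; "joint_vel": joint speeds; "joint_torque": joint torques, N m; "tool_pos": TCP position; "tcp_rot": TCP orientation; "wrist_force": force on the tool from outside, world axes, zero at the start; "torque": the same for the moment, N m; "width": opening from 0.0 (shut) to 1.0 (fully open).
Only numpy, scipy, OpenCV 4.12 (cv2) and the standard library are available. Lean on these libraries where they do the work, as an engineer would, in place of code of your own. Each camera call takes 0.05 s, during which the arm holds its last target. There are 200 camera calls.

## Task

The nut that holds the bamboo bench board down has worked loose, and the adjustable wrench lies round it with its jaw too far open. Without lifting the wrench, roll its worm with a light fingertip (never pressing on the worm with more than 20 N) until the jaw is snug on the nut, and only then swing the handle to tighten the nut clockwise by about a twelfth of a turn (30 degrees, half a flat). Leave the wrench lying snug on the nut, and leave the pliers, the bead jar and the bead tray where they are.

Things in the scene. Friction and masses are not known exactly. Their poses are not given: they have to be found in the camera images.
- board: Bamboo bench board, 290 (own x) x 420 (own y) x 18 mm, fixed on the table; origin under its centre, z up. On it, all fixed: a horn anvil 42 mm high (foot 76 x 44 mm centred at x 15, y 160 mm, the horn's tip at x -55 mm) and, at x 0, y 50 mm, a round steel washer (diameter 44, 4 mm thick) with the stud and nut.
- stud_top (a point): Top centre of the fixed stud, on the nut's axis, 13 mm above the washer and 35 mm above the table. Round it, standing on the washer, the plain steel hexagon nut: 19 mm over flats, 21.9 mm over corners, 10 mm high.
- nut (a joint): Turn of the nut in rad, within 0.04 of 0 at the start, growing clockwise seen from above (tightening). Turning it takes 0.4 N m at first and 0.2 N m more after 30 degrees, which is about 3 to 5 N at the handle; it stays where it is left.
- wrench: Plain steel adjustable wrench, 200 mm long, about 0.35 kg, lying loose: head on the washer round the nut, handle's end on the board, so it slopes down 2 degrees to the handle. Origin at the head's underside in the middle of a 19 mm mouth; own x out of the mouth, y towards the moving jaw, z up. Head 14 mm thick, x -62 to 14, y -27 to 26 mm.
- mouth (a point): Middle of a 19 mm mouth of the wrench, 7 mm above the head's underside (own 0, 0, 7 mm); on the nut's axis when the jaw is snug. Fixed jaw's flat face at own y -9.5 mm, moving jaw's at +9.5 mm plus the opening (joint jaw); both reach from x -13 (throat) to about 13 mm.
- worm_top (a point): Top line of the worm, the knurled wheel in the head's window (own -33, 1, 16.5 mm), 2.5 mm proud of the head. Diameter 19, length 17 mm, axis along own y. Stroking its top to own +x (towards the mouth) closes the jaw. It takes 6 to 7 N at the rim, so a fingertip slips unless pressed on with 10 to 14 N; it stalls when the jaw is tight, stays where left, and pushing the jaw cannot turn it.
- worm (a joint): Turn of the worm in rad: 0 when the mouth is 19 mm wide, growing as the jaw opens, 6 mm of jaw a turn; 2.4 to 4.3 at the start. Rolled tight on the nut it stalls between 0 and -0.8.
- jaw (a joint): Opening of the moving jaw beyond 19 mm, in m: 0 when it just fits the nut; follows the worm (0.00095 m per rad). 2 to 4 mm at the start, so loose that the wrench would rock or slip on the nut.
- handle_mid (a point): Point on the handle's centre line at half its thickness, 115 mm from the worm's centre, about 147 mm from the nut's axis (own -144, 30, 7 mm). The handle runs straight along own -x turned 15 degrees towards own +y; it is 22 mm wide, 11 mm thick, its top here about 30 mm above the table. Swinging it to its own +y side (towards the moving jaw) turns the nut clockwise.
- pliers: Round-nose pliers with red handles, 140 x 65 mm, 12 mm high, lying loose on the board in its corner at -x, +y, along the board's y; origin under the pivot, x towards the nose.
- jar: Small closed glass jar, diameter 56, height 70 mm, loose on the table by the board's +y end; origin under its centre.
- bead_tray: Wooden tray with beads, 130 x 120 x 22 mm, loose on the table by the board's -y end; origin under its centre.

How it is judged:
On the way, in this order (a step that is already met when the one before it is completed fails the run):
1. the jaw is snug: less than 1 mm slack on the nut, which has not been turned yet (less than 0.15 rad) (value of joint jaw below 0.001 m and value of joint nut between -0.15 and 0.15 rad and horizontal distance between mouth and stud_top below 0.006 m), for 0.3 s.
2. the nut is turned clockwise by about 30 degrees with the snug wrench (value of joint nut between 0.4 and 0.72 rad and value of joint jaw below 0.0015 m), for 0.2 s.
At the end, for the whole second after the job is handed in: The nut stands 0.40 to 0.72 rad (23 to 41 degrees) clockwise of its zero; the wrench lies at rest and flat (within 0.12 rad) on the nut, its mouth within 8 mm of the nut's axis and its jaw snug (less than 1.5 mm slack); pliers, jar and bead tray are within 30 mm of where they were (all of step 2 and horizontal distance between mouth and stud_top below 0.008 m and angle between wrench's own z axis and vertical below 0.12 rad and linear speed of wrench below 0.02 m/s and distance of each of pliers, jar, bead_tray from where it was at the start of the episode below 0.03 m); the robot touches nothing.
It fails at once if the worm is pressed with more than 20 N (contact force between the fingers and worm above 20 N).
It fails at once if the nut is overtightened (more than 0.9 rad) (value of joint nut above 0.9 rad).
It fails at once if the wrench is lifted off (its mouth more than 47 mm above the table) (height (world z) of mouth above 0.047 m).
It fails at once if pliers, jar or bead tray are knocked away (distance of any of pliers, jar, bead_tray from where it was at the start of the episode above 0.03 m).
It also fails if it takes over 72 s, if anything falls off the work surface, if the arm or the gripper's body presses on something with over 40 N, if the wrist force passes 120 N, or if a joint passes its speed limit or range.

## Working session

There is one attempt and no reset: what is moved stays moved. The work goes in short steps, Python scripts to look and compute and a tool call to move; the robot and the scene stay as the last step left them, time stands still between calls to the robot, and variables do not carry over. Pictures are saved under pics/ and viewed, on a budget of 10 in all, crops included, one or two more only if the job needs it, and the job is handed in when it is done.

Besides the shell and the picture viewer there is one more tool, called after "Request:" as name([rows], argument=value, ...), one row to a line, values as JSON. step_arm: Moves the arm, as the interface text tells. Its arguments: {"type":"object","properties":{"motion":{"type":"array"},"newtons":{"type":"number"}},"required":["motion"]}

```bash
mkdir -p pics
cat > h.py <<'E'
from workcell import *
import numpy as np, cv2
def world(cam,p):
    T=np.array(get_calibration(cam)["world_from_camera"]); return T[:3,:3]@np.array(p)+T[:3,3]
def cloud(cam,d):
    K=np.array(get_calibration(cam)["K"]); v,u=np.mgrid[:384,:512]
    P=np.stack([(u-K[0,2])/K[0,0]*d,(v-K[1,2])/K[1,1]*d,d],-1)
    T=np.array(get_calibration(cam)["world_from_camera"]); return P@T[:3,:3].T+T[:3,3]
def pix(cam,p):
    T=np.linalg.inv(np.array(get_calibration(cam)["world_from_camera"]));K=np.array(get_calibration(cam)["K"])
    q=K@(T[:3,:3]@np.array(p)+T[:3,3]); return q[:2]/q[2]
E
python3 - <<'E'
from h import *
np.set_printoptions(precision=4,suppress=True)
for c in("scene","top"):
    im,d=read_camera(c); cv2.imwrite(f"pics/{c}0.png",cv2.resize(im,(800,600),interpolation=cv2.INTER_CUBIC)); np.save(f"{c}0.npy",d)
    print(c,get_calibration(c)["K"],np.array(get_calibration(c)["world_from_camera"]))
    for t in("board","stud_top","mouth","worm_top","handle_mid","wrench","pliers","jar","bead_tray"):
        for r in spot_in(c,t)[:2]: print(c,t,round(r["score"],2),world(c,r["xyz"]),pix(c,world(c,r["xyz"])))
print(read_state())
E
```

```text
scene [[410.9721   0.     254.4788]
 [  0.     410.9721 195.6803]
 [  0.       0.       1.    ]] [[-0.5369  0.7273 -0.4275  1.0231]
 [ 0.8437  0.4599 -0.2769  0.3335]
 [-0.0048 -0.5093 -0.8606  0.8941]
 [ 0.      0.      0.      1.    ]]
scene board 0.58 [0.5459 0.1265 0.0151] [289.1269 197.8609]
scene board 0.56 [0.5564 0.106  0.0226] [280.0123 195.5991]
scene stud_top 0.56 [0.543  0.1288 0.0193] [290.6469 196.6118]
scene mouth 0.76 [0.5573 0.1059 0.026 ] [279.8489 195.1509]
scene worm_top 0.74 [0.5581 0.1078 0.0322] [280.4565 194.4511]
scene handle_mid 0.86 [0.5581 0.1041 0.0325] [279.1691 193.7149]
scene wrench 0.58 [0.5546 0.1079 0.0305] [281.1987 193.8009]
scene pliers 0.93 [0.4326 0.2005 0.0244] [337.2594 176.7873]
scene jar 0.7 [0.502  0.3845 0.0636] [399.9415 225.7254]
scene jar 0.42 [0.5449 0.1274 0.0191] [289.7663 196.9362]
scene bead_tray 0.61 [ 0.5129 -0.1872  0.0092] [195.5647 137.2051]
top [[408.0794   0.     250.0799]
 [  0.     408.0794 190.857 ]
 [  0.       0.       1.    ]] [[ 0.0484 -0.9744  0.2193  0.3721]
 [-0.9988 -0.0464  0.0143  0.0456]
 [-0.0037 -0.2198 -0.9
[... 462 characters left out ...]
8]
top pliers 0.9 [0.4291 0.1993 0.0275] [195.1778 258.1092]
top jar 0.7 [0.4869 0.3792 0.0737] [125.5322 231.1801]
top jar 0.19 [0.5149 0.138  0.0353] [219.9383 226.8934]
top bead_tray 0.68 [ 0.5157 -0.1849  0.0064] [337.6836 233.5701]
{'time': 1.0, 'q': array([-1.2699,  0.2639,  1.604 , -0.    ,  1.2737, -0.0369]), 'joint_vel': array([-0.0005, -0.0007,  0.0013,  0.0005,  0.0004,  0.001 ]), 'joint_torque': array([ -0.0025, -51.5084, -36.7742,  -0.0002,   0.0008,  -0.    ]), 'tool_pos': array([ 0.2237, -0.6368,  0.2189]), 'tcp_rot': array([ 3.0969,  0.5281, -0.    ]), 'wrist_force': array([-0.3639,  0.1775,  0.2171]), 'torque': array([-0.0247, -0.0015, -0.0191]), 'width': 0.9995501031062304}
```

Run:
```python
from h import *
np.set_printoptions(precision=4,suppress=True)
im,d=read_camera("top"); cv2.imwrite("pics/topc.png",cv2.resize(im[140:280,150:330],None,fx=4.4,fy=4.28,interpolation=cv2.INTER_CUBIC))
cv2.imwrite("pics/topfull.png",im)
im2,d2=read_camera("scene"); cv2.imwrite("pics/scenec.png",cv2.resize(im2[130:265,200:380],None,fx=4.4,fy=4.4,interpolation=cv2.INTER_CUBIC))
for c,dd in(("top",d),("scene",d2)):
    r=regions_of(c,"wrench")[0]; m=r["region"]; P=cloud(c,dd)[m]
    print(c,r["score"],m.sum(),P.mean(0),P.min(0),P.max(0)); np.save(f"wr_{c}.npy",m)
    # board-level heights
    P=cloud(c,dd); print("board z",np.median(P[np.abs(P[...,2]-.018)<.008][:,2]))
    rb=regions_of(c,"board")[0]["region"]; Q=P[rb]; print(cv2.minAreaRect(Q[:,:2].astype(np.float32)))
```

```text
top 0.97 810 [0.5544 0.0887 0.0388] [ 0.3721 -0.022   0.0132] [0.597  0.1747 1.1302]
board z 0.01970643582752718
((0.5265833139419556, 0.11020664870738983), (0.43084821105003357, 0.3026878237724304), 87.36537170410156)
scene 0.69 949 [0.5561 0.0945 0.0349] [ 0.4992 -0.0216  0.0123] [1.0231 0.3335 0.8941]
board z 0.016643942571210324
((0.6887754201889038, 0.10647373646497726), (0.6745442152023315, 0.4450624883174896), 0.7598198652267456)
```

View pics/topc.png

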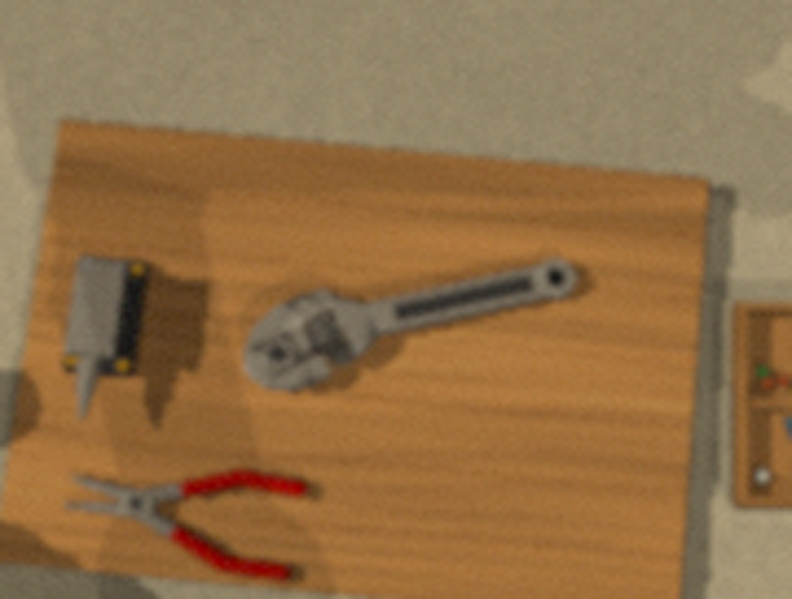

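View pics/scenec.png

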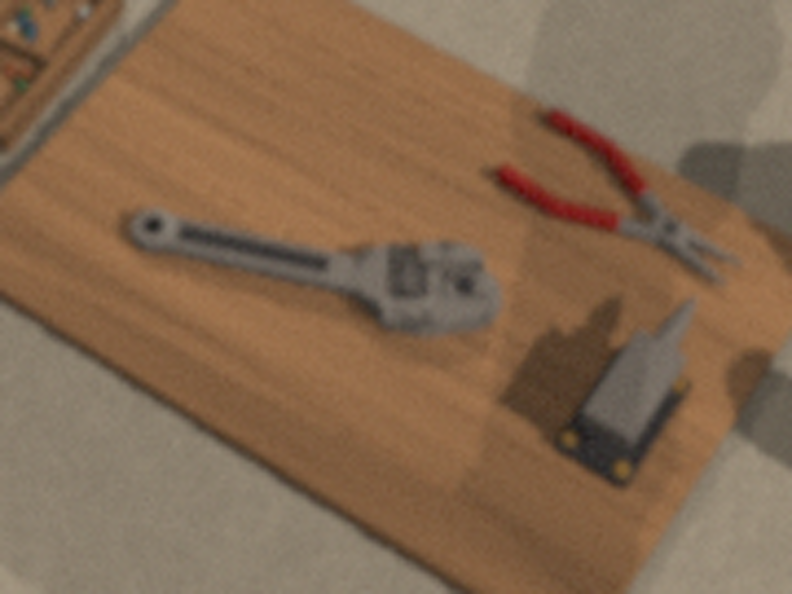

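View pics/top0.png

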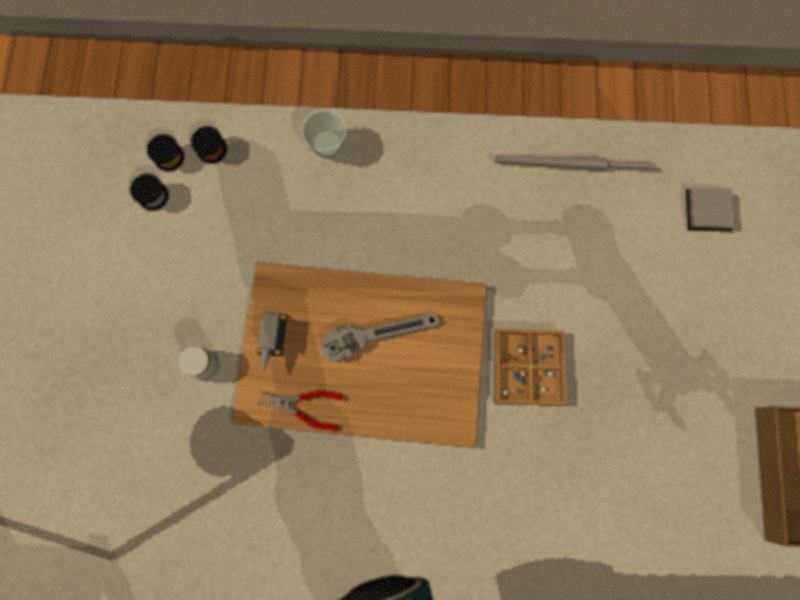

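```bash
cat >> h.py <<'E'
def back(cam,uv,z):
    K=np.array(get_calibration(cam)["K"]);T=np.array(get_calibration(cam)["world_from_camera"])
    r=T[:3,:3]@np.linalg.solve(K,[uv[0],uv[1],1]); return T[:3,3]+r*(z-T[2,3])/r[2]
def yaw_fit(cam,hub):  # handle centreline from wrench mask: direction hub->handle part
    _,d=read_camera(cam); R=regions_of(cam,"wrench")
    P=np.array([back(cam,(u,v),.032) for v,u in np.argwhere(R[0]["region"])])
    r=np.linalg.norm(P[:,:2]-hub,axis=1); H=P[(r>.075)&(r<.16)][:,:2]
    c=H.mean(0); w=np.linalg.svd(H-c)[2][0]; w*=np.sign(w@(c-hub)); return c,w,np.degrees(np.arctan2(w[1],w[0])),R[0]["score"]
E
python3 - <<'E'
from h import *
np.set_printoptions(precision=4,suppress=True)
A={"top":[(213.2,222.7),(223.2,217.1),(276.1,204.5)],"scene":[(305.5,194.8),(292,191.4),(234.5,181.4)]}
for c,a in A.items(): print(c,[back(c,p,z)[:2] for p,z in zip(a,(.035,.0378,.027))])
# board corners from top crop
for p in((62,122),(708,180)): print(back("top",(150+p[0]/4.4,140+p[1]/4.28),.018))
for c in A:
    print(c,yaw_fit(c,back(c,A[c][0],.035)[:2]))
E
```

```text
top [array([0.5254, 0.157 ]), array([0.5415, 0.1307]), array([ 0.5851, -0.0116])]
scene [array([0.528 , 0.1605]), array([0.5387, 0.1286]), array([ 0.584 , -0.0102])]
[0.6754 0.3081 0.018 ]
[ 0.6556 -0.1074  0.018 ]
top (array([0.5678, 0.049 ]), array([ 0.258 , -0.9661]), np.float64(-75.04606833264687), 0.92)
scene (array([0.5697, 0.0501]), array([ 0.3051, -0.9523]), np.float64(-72.23594244692318), 0.6)
```

Request:
step_arm([
  [[0,0.0235,0.055,0,0,0,0],[0,0.047,0.11,0,0,0,0],[0,0.07,0.165,0,0,0,2],[0,0.094,0.22,0,0,0,4],[0,0.118,0.275,0,0,0,6],[0,0.141,0.33,0,0,0,8],[0,0.165,0.385,0,0,0,10],[0,0.188,0.44,0,0,0,11.4]],
], newtons=40)

```text
time: 2.5
tool_pos: [0.4123, -0.1951, 0.2194]
tcp_rot: [3.028, 0.834, 0.002]
wrist_force: [0.7, -0.5, -0.2]
width: -0.003
```

Request:
step_arm([
  [[0,0.0235,0.055,-0.01,0,0,0],[0,0.047,0.11,-0.02,0,0,0],[0,0.07,0.165,-0.03,0,0,0],[0,0.094,0.22,-0.05,0,0,0],[0,0.118,0.275,-0.07,0,0,0],[0,0.134,0.315,-0.09,0,0,0],[0,0.134,0.316,-0.11,0,0,0],[0,0.134,0.316,-0.115,0,0,0]],
])

```text
time: 3.5
tool_pos: [0.545, 0.1213, 0.1027]
tcp_rot: [3.028, 0.836, -0.003]
wrist_force: [0.2, -0.1, 0.1]
width: 0.004
```

Request:
step_arm([
  [[0,0.001,0,-0.01,0,0,0],[0,0.0015,-0.001,-0.02,0,0,0],[0,0.0015,-0.001,-0.028,0,0,0],[0,0.0015,-0.001,-0.034,0,0,0],[0,0.0015,-0.001,-0.037,0,0,0],[0,0.0015,-0.001,-0.039,0,0,0],[0,0.0015,-0.001,-0.039,0,0,0],[0,0.0015,-0.001,-0.039,0,0,0]],
])

```text
time: 4.5
tool_pos: [0.5467, 0.1204, 0.0639]
tcp_rot: [3.028, 0.836, -0.003]
wrist_force: [0.6, -0.0, 0.3]
width: -0.006
```

Run:
```python
from h import *
s=read_state();print(s["tool_pos"],s["wrist_force"])
im,d=read_camera("scene"); u,v=pix("scene",[.541,.13,.038]);u=int(u);v=int(v)
print(u,v)
cv2.imwrite("pics/s1.png",cv2.resize(im[v-45:v+45,u-60:u+60],None,fx=6,fy=6,interpolation=cv2.INTER_CUBIC))
```

```text
[0.54674204 0.12039688 0.06390488] [ 0.56919626 -0.04579311  0.2821277 ]
292 192
```

View pics/s1.png

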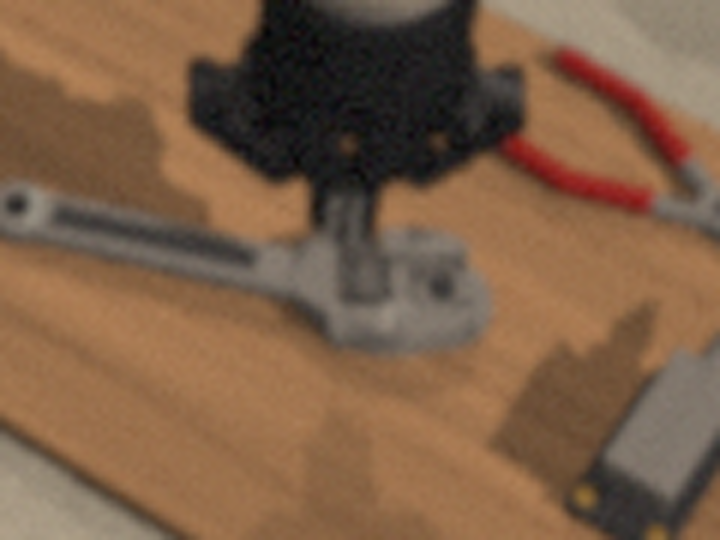

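Run:
```python
from h import *
x=np.array([-.515,.857,0]);y=np.array([-.857,-.515,0])
for c in("scene",):
  f=lambda p:np.round((pix(c,p)-[292-60,192-45])*6)
  t=np.array([.5467,.1204,.0419]); print([f(t+a*x+b*y) for a in(-.014,.014) for b in(-.011,.011)])
  w=np.array([.541,.1295,.0375]); print([f(w+b*y) for b in(-.0085,0,.0085)], f([.5255,.158,.035]))
```

```text
[array([299., 289.]), array([298., 242.]), array([369., 290.]), array([367., 244.])]
[array([359., 290.]), array([359., 272.]), array([359., 254.])] [439. 280.]
```

Run:
```python
from h import *
np.set_printoptions(precision=0,suppress=True,linewidth=200)
x=np.array([-.515,.857]);y=np.array([-.857,-.515])
for c in("scene","top"):
  im,d=read_camera(c); P=cloud(c,d); L=P[...,:2]-[.5467,.1204]
  a=L@x*1e3;b=L@y*1e3;z=P[...,2]*1e3
  u,v=np.round(pix(c,[.5467,.1204,.042])).astype(int); print(c,u,v)
  if c=="scene":
    for r in range(v-16,v+10): print(r,"z",z[r,u-1:u+9:2],"a",a[r,u-1:u+9:2],"b",b[r,u-1:u+9:2])
```

```text
scene 288 191
175 z [132. 112. 128. 132. 131.] a [-7. -1.  2.  6. 11.] b [-13.   1.  -9. -12. -11.]
176 z [126. 113. 128. 130. 129.] a [-7. -1.  2.  6. 11.] b [-11.  -2. -12. -13. -12.]
177 z [121. 115. 124. 120. 122.] a [-6. -2.  2.  7. 11.] b [-10.  -7. -12. -10. -11.]
178 z [120. 111. 120. 123. 122.] a [-6. -1.  3.  7. 11.] b [-12.  -7. -12. -14. -13.]
179 z [115. 113. 113. 120. 109.] a [-6. -1.  3.  7. 12.] b [-12. -10. -10. -14.  -8.]
180 z [110. 110. 110. 104. 103.] a [-6. -1.  3.  8. 13.] b [-11. -11. -11.  -7.  -6.]
181 z [106. 106. 105.  99.  18.] a [-5. -1.  4.  9. 21.] b [-11. -12. -11.  -7.  46.]
182 z [101. 103. 101.  95.  18.] a [-5. -1.  4.  9. 21.] b [-11. -12. -11.  -7.  43.]
183 z [99. 98. 96. 93. 17.] a [-5. -0.  4.  9. 21.] b [-12. -12. -10.  -8.  40.]
184 z [92. 91. 92. 89. 19.] a [-5.  0.  5.  9. 21.] b [-11. -10. -10.  -9.  36.]
185 z [88. 88. 87. 83. 18.] a [-4.  0.  5. 10. 21.] b [-11. -11. -10.  -7.  34.]
186 z [80. 84. 83. 29. 16.] a [-4.  0.  5. 15. 21.] b [ -9. -11. -10.  24.  32.]
187 z [80. 80. 79. 28. 16.] a [-4.  1.  6. 15. 21.] b [-11. -11. -10.  21.
[... 321 characters left out ...]
34. 36. 33.] a [-1.  4.  9. 14. 19.] b [ 3. -0.  3.  2.  4.]
193 z [36. 33. 35. 34. 30.] a [-1.  4.  9. 14. 19.] b [-1.  1. -0.  1.  3.]
194 z [32. 36. 34. 33. 32.] a [-1.  4.  9. 14. 19.] b [-2. -4. -2. -2. -1.]
195 z [33. 31. 32. 37. 33.] a [-1.  4.  9. 13. 19.] b [-5. -4. -4. -7. -5.]
196 z [35. 32. 33. 35. 32.] a [-1.  4.  9. 14. 19.] b [-9. -7. -8. -9. -7.]
197 z [31. 33. 36. 34. 35.] a [-1.  4.  9. 14. 18.] b [ -9. -10. -12. -11. -11.]
198 z [34. 34. 35. 33. 33.] a [-1.  4.  9. 14. 18.] b [-14. -14. -14. -13. -13.]
199 z [31. 34. 33. 32. 33.] a [-1.  4.  9. 14. 18.] b [-15. -16. -16. -16. -16.]
200 z [35. 33. 37. 36. 35.] a [-1.  4.  8. 13. 18.] b [-20. -19. -21. -20. -20.]
top 227 215
```

Request:
step_arm([
  [[0,0,0,-0.001,0,0,0],[0,0,0,-0.001,0,0,0],[0,0,0,-0.001,0,0,0],[0,0,0,-0.001,0,0,0],[0,0,0,-0.001,0,0,0],[0,0,0,-0.001,0,0,0],[0,0,0,-0.001,0,0,0],[0,0,0,-0.001,0,0,0]],
])

```text
time: 5.65
tool_pos: [0.5467, 0.1203, 0.0629]
tcp_rot: [3.028, 0.836, -0.003]
wrist_force: [-0.6, 0.4, 0.4]
width: -0.001
```

Run:
```python
from h import *
np.set_printoptions(precision=0,suppress=True,linewidth=200)
x=np.array([-.515,.857]);y=np.array([-.857,-.515])
print(read_state()["tool_pos"]*1e3, read_state()["time"])
for c in("scene","top"):
  im,d=read_camera(c); P=cloud(c,d); L=P[...,:2]-[.5467,.1204]
  a=L@x*1e3;b=L@y*1e3;z=P[...,2]*1e3
  m=(abs(a)<25)&(abs(b)<30)&(z>42)&(z<250)
  for lo in range(42,180,8):
    k=m&(z>=lo)&(z<lo+8)
    if k.sum()>2: print(c,lo,k.sum(),np.percentile(a[k],[5,95]),np.percentile(b[k],[5,95]))
```

```text
[547. 120.  63.] 5.65
scene 74 9 [-10.   8.] [-12.  -6.]
scene 82 22 [-13.  10.] [-12.  -6.]
scene 90 24 [-14.  11.] [-11.  -6.]
scene 98 20 [-14.  11.] [-12.  -1.]
scene 106 30 [-12.   6.] [-12.   8.]
scene 114 31 [-16.  21.] [-13.   3.]
scene 122 63 [-23.  24.] [-13.   4.]
scene 130 27 [-25.  24.] [-13.   4.]
scene 138 18 [-15.  14.] [-18. -10.]
scene 146 33 [-18.  14.] [-19.  -9.]
scene 154 42 [-22.  17.] [-18. -10.]
scene 162 38 [-24.  23.] [-19. -10.]
scene 170 37 [-23.  23.] [-20. -10.]
scene 178 13 [-20.  17.] [-21. -14.]
```

Request:
step_arm([
  [[0,0.0,0.0,0.008,0,0,0],[0,0.03,0.015,0.008,0,0,0],[0,0.055,0.03,0.006,0,0,0],[0,0.055,0.03,-0.008,0,0,0],[0,0.055,0.03,-0.014,0,0,0],[0,0.055,0.03,-0.018,0,0,0],[0,0.055,0.03,-0.019,0,0,0],[0,0.055,0.03,-0.02,0,0,0]],
])

```text
time: 6.75
tool_pos: [0.6016, 0.1502, 0.0431]
tcp_rot: [3.028, 0.835, -0.002]
wrist_force: [0.5, -0.2, 0.3]
width: -0.002
```

Request:
step_arm([
  [[0,0,0,-0.0005,0,0,0],[0,0,0,-0.001,0,0,0],[0,0,0,-0.0015,0,0,0],[0,0,0,-0.002,0,0,0],[0,0,0,-0.0025,0,0,0],[0,0,0,-0.003,0,0,0],[0,0,0,-0.003,0,0,0],[0,0,0,-0.003,0,0,0]],
])

```text
time: 7.75
tool_pos: [0.6016, 0.1502, 0.0401]
tcp_rot: [3.028, 0.835, -0.002]
wrist_force: [0.1, 0.1, -0.3]
width: -0.004
```

Request:
step_arm([
  [[0,0,0,-0.0003,0,0,0],[0,0,0,-0.0006,0,0,0],[0,0,0,-0.0009,0,0,0],[0,0,0,-0.0012,0,0,0],[0,0,0,-0.0015,0,0,0],[0,0,0,-0.0015,0,0,0],[0,0,0,-0.0015,0,0,0],[0,0,0,-0.0015,0,0,0]],
])

```text
time: 8.75
tool_pos: [0.6016, 0.1502, 0.0386]
tcp_rot: [3.028, 0.835, -0.002]
wrist_force: [0.3, 0.1, 0.6]
width: -0.005
```

Run:
```python
from h import *
np.set_printoptions(precision=2,suppress=True,linewidth=200)
s=read_state();print(s["tool_pos"]*1e3,s["wrist_force"])
im,d=read_camera("scene"); u,v=np.round(pix("scene",[.60,.15,.06])).astype(int)
print(u,v);cv2.imwrite("pics/s2.png",cv2.resize(im[v-45:v+45,u-60:u+60],None,fx=6,fy=6,interpolation=cv2.INTER_CUBIC))
```

```text
[601.62 150.18  38.63] [0.34 0.06 0.62]
288 210
```

View pics/s2.png

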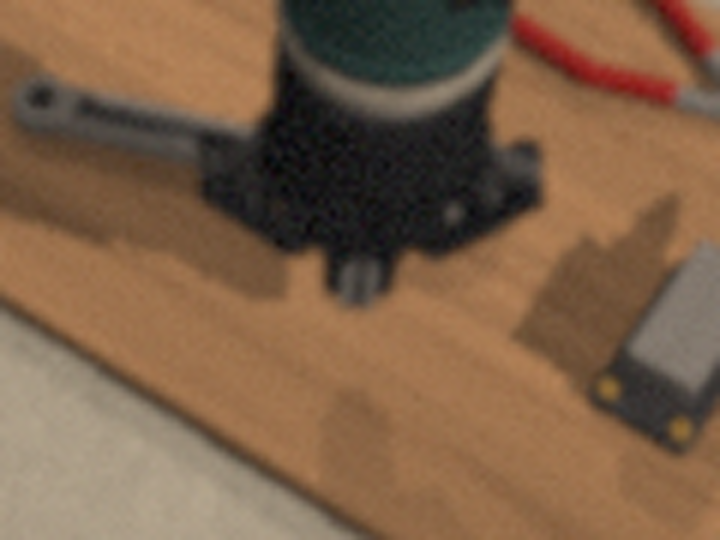

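Request:
step_arm([
  [[0,0,0,-0.006,0,0,0],[0,0,0,-0.012,0,0,0],[0,0,0,-0.018,0,0,0],[0,0,0,-0.022,0,0,0],[0,0,0,-0.024,0,0,0],[0,0,0,-0.025,0,0,0],[0,0,0,-0.026,0,0,0],[0,0,0,-0.026,0,0,0]],
])

```text
time: 9.8
tool_pos: [0.6017, 0.1502, 0.0127]
tcp_rot: [3.028, 0.835, -0.002]
wrist_force: [-0.2, 0.2, -0.0]
width: -0.006
```

Run:
```python
from h import *
np.set_printoptions(precision=1,suppress=True,linewidth=200)
x=np.array([-.515,.857]);y=np.array([-.857,-.515])
t=read_state()["tool_pos"];print(t*1e3,read_state()["wrist_force"])
c="scene"
im,d=read_camera(c); P=cloud(c,d); L=P[...,:2]-t[:2]
a=L@x*1e3;b=L@y*1e3;z=P[...,2]*1e3
m=(abs(a)<60)&(abs(b)<50)&(b<-2)
for lo in range(12,130,4):
    k=m&(z>=lo)&(z<lo+4)
    if k.sum()>2: print(c,lo,k.sum(),np.percentile(a[k],[5,50,95]),np.percentile(b[k],[5,50,95]))
```

```text
[601.7 150.2  12.7] [-0.2  0.2 -0. ]
scene 12 322 [-54.9  -4.   53.5] [-47.4 -26.7  -5.2]
scene 16 571 [-52.6   2.   54. ] [-46.9 -26.3  -4.8]
scene 20 12 [-52.9 -11.5  38.8] [-49.  -37.3  -4.9]
scene 24 4 [-0.7  2.6  5.7] [-10.9 -10.6 -10.1]
scene 32 9 [-12.2  -1.5   7. ] [-11.7 -10.8  -6.7]
scene 36 15 [-11.7  -1.6  12.5] [-10.8  -7.6  -5.5]
scene 40 6 [-12.3  -1.9   8.8] [-10.4  -7.8  -4.8]
scene 44 8 [-9.   1.3 11. ] [-12.   -9.2  -6.5]
scene 48 11 [-12.8  -2.4  10.5] [-11.9  -7.3  -6.1]
scene 52 7 [-14.1  -5.    3.6] [-11.7 -11.5  -4.1]
scene 56 6 [-4.6 -1.6  3.5] [-12.3 -10.4 -10. ]
scene 60 8 [-10.5  -0.7   2.9] [-10.5  -9.1  -5.2]
scene 64 11 [-11.4   1.2  12.6] [-13.3 -12.3  -6.3]
scene 68 20 [-20.1   2.2  28.1] [-13.2 -11.5  -5.4]
scene 72 21 [-26.5   5.1  30. ] [-13.6 -11.6 -10.4]
scene 76 37 [-29.4 -15.4  25.7] [-13.1 -11.3  -2.9]
scene 80 29 [-34.9  13.7  33.9] [-13.  -11.1  -3.6]
scene 84 13 [-39.1 -26.9  38.7] [-12.3 -11.6  -8.7]
scene 88 20 [-42.8   2.8  39.7] [-16.  -11.9  -9.2]
scene 92 35 [-41.3  10.4  44.2] [-17.3 -11.6  -5.2]
scene 96 36 [-47.9  -6.5  39.5] [-18.5 -11.6  -4.1]
scene 100 35 [-48.1   7.6  52.2] [-17.3 -12.3  -6.4]
scene 104 31 [-53.   -5.7  43.5] [-17.7 -12.3  -7.6]
scene 108 57 [-48.6   5.   48.7] [-17.9 -10.6  -4.5]
scene 112 43 [-56.5  11.   58.6] [-13.8 -10.6  -3.7]
scene 116 55 [-58.7 -17.5  56.5] [-18.6  -6.7  -2.7]
scene 120 30 [-49.2  -1.5  46.5] [-20.  -11.   -3.8]
scene 124 26 [-43.8 -15.8  44.5] [-20.1 -10.5  -2.8]
scene 128 14 [-38.9 -15.9  37. ] [-20.  -11.5  -8.5]
```

Request:
step_arm([
  [[0,0,0,-0.001,0,0,0],[0,0,0,-0.002,0,0,0],[0,0,0,-0.003,0,0,0],[0,0,0,-0.004,0,0,0],[0,0,0,-0.0045,0,0,0],[0,0,0,-0.005,0,0,0],[0,0,0,-0.005,0,0,0],[0,0,0,-0.005,0,0,0]],
])

```text
time: 10.85
tool_pos: [0.6018, 0.1502, 0.0078]
tcp_rot: [3.028, 0.835, -0.002]
wrist_force: [0.4, -0.6, -0.3]
width: -0.002
```

Request:
step_arm([
  [[0,0,0,-0.0005,0,0,0],[0,0,0,-0.001,0,0,0],[0,0,0,-0.0015,0,0,0],[0,0,0,-0.002,0,0,0],[0,0,0,-0.0025,0,0,0],[0,0,0,-0.003,0,0,0],[0,0,0,-0.003,0,0,0],[0,0,0,-0.003,0,0,0]],
])

```text
time: 11.85
tool_pos: [0.6018, 0.1502, 0.0057]
tcp_rot: [3.028, 0.835, -0.002]
wrist_force: [-2.1, -0.3, 5.9]
width: 0.001
```

Request:
step_arm([
  [[0,0,0,-0.001,0,0,0],[0,0,0,-0.0015,0,0,0],[0,0,0,-0.002,0,0,0],[0,0,0,-0.002,0,0,0],[0,0,0,-0.002,0,0,0],[0,0,0,-0.002,0,0,0],[0,0,0,-0.002,0,0,0],[0,0,0,-0.002,0,0,0]],
])

```text
time: 12.85
tool_pos: [0.6018, 0.1502, 0.0057]
tcp_rot: [3.028, 0.836, -0.002]
wrist_force: [-5.3, -1.4, 12.3]
width: -0.001
```

Request:
step_arm([
  [[0,0,0,0.02,0,0,0],[0,0,0,0.035,0,0,0],[0,-0.028,-0.015,0.035,0,0,0],[0,-0.0556,-0.0295,0.033,0,0,0],[0,-0.0556,-0.0295,0.027,0,0,0],[0,-0.0556,-0.0295,0.024,0,0,0],[0,-0.0556,-0.0295,0.0228,0,0,0],[0,-0.0556,-0.0295,0.0223,0,0,0]],
])

```text
time: 13.85
tool_pos: [0.5469, 0.121, 0.028]
tcp_rot: [3.027, 0.836, -0.002]
wrist_force: [0.1, -0.2, -0.2]
width: 0.002
```

Request:
step_arm([
  [[0,0,0,-0.0005,0,0,0],[0,0,0,-0.001,0,0,0],[0,0,0,-0.0015,0,0,0],[0,0,0,-0.002,0,0,0],[0,0,0,-0.0025,0,0,0],[0,0,0,-0.003,0,0,0],[0,0,0,-0.003,0,0,0],[0,0,0,-0.003,0,0,0]],
])

```text
time: 14.85
tool_pos: [0.547, 0.121, 0.0249]
tcp_rot: [3.027, 0.836, -0.002]
wrist_force: [-0.3, 0.5, 0.3]
width: 0.001
```

Request:
step_arm([
  [[0,0,0,-0.0005,0,0,0],[0,0,0,-0.001,0,0,0],[0,0,0,-0.0015,0,0,0],[0,0,0,-0.002,0,0,0],[0,0,0,-0.002,0,0,0],[0,0,0,-0.002,0,0,0],[0,0,0,-0.002,0,0,0],[0,0,0,-0.002,0,0,0]],
])

```text
time: 15.85
tool_pos: [0.5474, 0.1212, 0.024]
tcp_rot: [3.027, 0.836, -0.0]
wrist_force: [-2.8, -0.5, 7.5]
width: 0.001
```

Request:
step_arm([
  [[0,0,0,-0.0014,0,0,0],[0,-0.0008,0.0013,-0.0014,0,0,0],[0,-0.0016,0.0026,-0.0014,0,0,0],[0,-0.0024,0.004,-0.0014,0,0,0],[0,-0.0032,0.0053,-0.0014,0,0,0],[0,-0.004,0.0066,-0.0014,0,0,0],[0,-0.0048,0.008,-0.0014,0,0,0],[0,-0.0056,0.0093,-0.0014,0,0,0]],
])

```text
time: 16.85
tool_pos: [0.5449, 0.1278, 0.0251]
tcp_rot: [3.022, 0.837, 0.006]
wrist_force: [0.8, -10.0, 14.4]
width: 0.005
```

Request:
step_arm([
  [[0,-0.0016,0.0027,-0.0018,0,0,0],[0,-0.0025,0.0042,-0.0018,0,0,0],[0,-0.0034,0.0057,-0.0018,0,0,0],[0,-0.0043,0.0072,-0.0018,0,0,0],[0,-0.0052,0.0087,-0.0018,0,0,0],[0,-0.0061,0.0102,-0.0018,0,0,0],[0,-0.007,0.0117,-0.0018,0,0,0],[0,-0.0078,0.013,-0.0018,0,0,0]],
])

```text
time: 17.85
tool_pos: [0.5401, 0.1403, 0.0254]
tcp_rot: [3.019, 0.837, 0.015]
wrist_force: [1.4, -1.6, 6.3]
width: 0.002
```

Run:
```python
from h import *
np.set_printoptions(precision=4,suppress=True)
s=read_state();print(s["tool_pos"],s["wrist_force"])
print(yaw_fit("scene",np.array([.5255,.158])))
im,d=read_camera("scene"); u,v=292,192
cv2.imwrite("pics/s3.png",cv2.resize(im[v-30:v+30,u-40:u+40],None,fx=9,fy=9,interpolation=cv2.INTER_CUBIC))
```

```text
[0.5401 0.1403 0.0254] [ 1.413  -1.6159  6.2601]
(array([0.5701, 0.0499]), array([ 0.2767, -0.961 ]), np.float64(-73.93710827954557), 0.75)
```

View pics/s3.png

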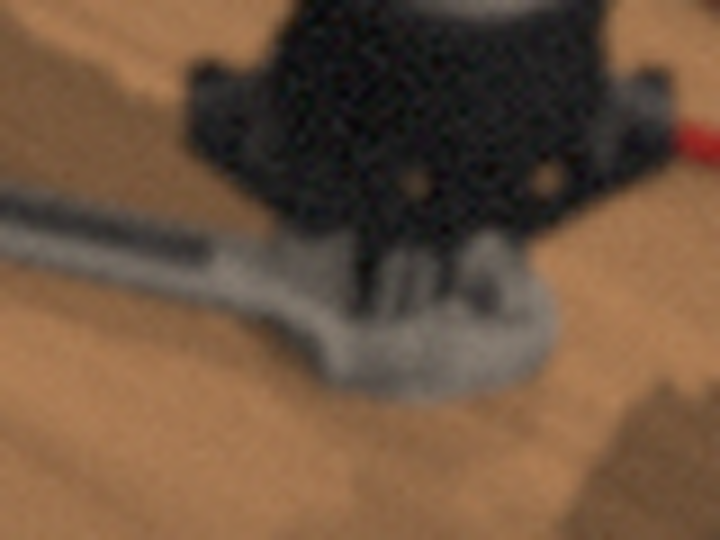

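Request:
step_arm([
  [[0,0,0,0.005,0,0,0],[0,0.001,-0.004,0.006,0,0,0],[0,0.004,-0.016,0.005,0,0,0],[0,0.004,-0.016,0.002,0,0,0],[0,0.004,-0.016,0.0005,0,0,0],[0,0.004,-0.016,-0.0005,0,0,0],[0,0.004,-0.016,-0.0015,0,0,0],[0,0.004,-0.016,-0.002,0,0,0]],
])

```text
time: 19.0
tool_pos: [0.5438, 0.1243, 0.0247]
tcp_rot: [3.019, 0.838, 0.013]
wrist_force: [-5.2, -3.1, 13.0]
width: -0.002
```

Request:
step_arm([
  [[0,-0.0012,0.002,-0.001,0,0,0],[0,-0.0024,0.004,-0.001,0,0,0],[0,-0.0036,0.006,-0.001,0,0,0],[0,-0.0048,0.008,-0.001,0,0,0],[0,-0.006,0.01,-0.001,0,0,0],[0,-0.0072,0.012,-0.001,0,0,0],[0,-0.0084,0.014,-0.001,0,0,0],[0,-0.0084,0.014,-0.001,0,0,0]],
])

```text
time: 20.0
tool_pos: [0.538, 0.1384, 0.0254]
tcp_rot: [3.017, 0.839, 0.02]
wrist_force: [1.5, -3.5, 7.0]
width: 0.003
```

Run:
```python
from h import *
from scipy.spatial.transform import Rotation as R
s=read_state()
print(np.degrees((R.from_rotvec([3.028,.836,-.002])*R.from_rotvec(s["tcp_rot"]).inv()).as_rotvec()), R.from_rotvec(s["tcp_rot"]).as_matrix()[:,2])
```

```text
[ 0.31218804  0.92487504 -0.20408479] [ 0.01500728 -0.00605732 -0.99986904]
```

Request:
step_arm([
  [[0,0,0,0.005,0,0,0],[0,0.002,-0.004,0.006,0.5,0.5,0],[0,0.006,-0.014,0.005,0.5,0.5,0],[0,0.006,-0.014,0.002,0.5,0.5,0],[0,0.006,-0.014,0.0005,0.5,0.5,0],[0,0.006,-0.014,-0.0005,0.5,0.5,0],[0,0.006,-0.014,-0.001,0.5,0.5,0],[0,0.006,-0.014,-0.0018,0.5,0.5,0]],
])

```text
time: 21.0
tool_pos: [0.5438, 0.1242, 0.0246]
tcp_rot: [-3.026, -0.842, -0.009]
wrist_force: [-4.1, -2.8, 11.9]
width: -0.003
```

Good guess on the tilt. Stroke in two halves to watch forces.

Request:
step_arm([
  [[0,-0.0006,0.001,-0.001,0,0,0],[0,-0.0012,0.002,-0.001,0,0,0],[0,-0.0018,0.003,-0.001,0,0,0],[0,-0.0024,0.004,-0.001,0,0,0],[0,-0.003,0.005,-0.001,0,0,0],[0,-0.0036,0.006,-0.001,0,0,0],[0,-0.0042,0.007,-0.001,0,0,0],[0,-0.0048,0.008,-0.001,0,0,0]],
])

```text
time: 22.0
tool_pos: [0.5418, 0.1318, 0.0255]
tcp_rot: [3.025, 0.843, 0.017]
wrist_force: [2.5, -5.3, 7.3]
width: 0.002
```

Request:
step_arm([
  [[0,-0.001,0.0017,-0.0022,0,0,0],[0,-0.0015,0.0025,-0.0024,0,0,0],[0,-0.002,0.0034,-0.0024,0,0,0],[0,-0.0025,0.0042,-0.0024,0,0,0],[0,-0.003,0.005,-0.0024,0,0,0],[0,-0.0035,0.0058,-0.0024,0,0,0],[0,-0.004,0.0067,-0.0024,0,0,0],[0,-0.0044,0.0074,-0.0024,0,0,0]],
])

```text
time: 23.0
tool_pos: [0.5398, 0.1378, 0.0253]
tcp_rot: [3.021, 0.844, 0.023]
wrist_force: [0.7, -7.4, 10.5]
width: 0.0
```

Request:
step_arm([
  [[0,0,0,0.005,0,0,0],[0,0.002,-0.004,0.006,0.5,0.7,0],[0,0.0055,-0.0155,0.005,0.5,0.7,0],[0,0.0055,-0.0155,0.002,0.5,0.7,0],[0,0.0055,-0.0155,0.0005,0.5,0.7,0],[0,0.0055,-0.0155,-0.0005,0.5,0.7,0],[0,0.0055,-0.0155,-0.001,0.5,0.7,0],[0,0.0055,-0.0155,-0.0017,0.5,0.7,0]],
])

```text
time: 24.0
tool_pos: [0.5452, 0.1225, 0.0239]
tcp_rot: [-3.019, -0.844, -0.008]
wrist_force: [-1.2, -1.2, 3.4]
width: 0.001
```

Request:
step_arm([
  [[0,-0.001,0.0016,-0.001,0,0,0],[0,-0.0018,0.003,-0.001,0,0,0],[0,-0.0026,0.0044,-0.001,0,0,0],[0,-0.0035,0.0058,-0.001,0,0,0],[0,-0.0043,0.0072,-0.0012,0,0,0],[0,-0.0052,0.0087,-0.0014,0,0,0],[0,-0.006,0.01,-0.0016,0,0,0],[0,-0.0067,0.0112,-0.0018,0,0,0]],
])

```text
time: 25.0
tool_pos: [0.5405, 0.1314, 0.0252]
tcp_rot: [-3.023, -0.848, -0.011]
wrist_force: [-3.4, -12.0, 19.6]
width: -0.001
```

Request:
step_arm([
  [[0,-0.0005,0.0008,-0.001,0,0,0],[0,-0.001,0.0016,-0.0013,0,0,0],[0,-0.0015,0.0025,-0.0015,0,0,0],[0,-0.002,0.0034,-0.0015,0,0,0],[0,-0.0025,0.0042,-0.0015,0,0,0],[0,-0.003,0.005,-0.0015,0,0,0],[0,-0.0035,0.0058,-0.0015,0,0,0],[0,-0.004,0.0066,-0.0015,0,0,0]],
])

```text
time: 26.0
tool_pos: [0.5394, 0.1378, 0.0255]
tcp_rot: [-3.024, -0.849, -0.02]
wrist_force: [2.7, -4.7, 6.7]
width: -0.002
```

Run:
```python
from h import *
from scipy.spatial.transform import Rotation as R
s=read_state()
print(np.degrees((R.from_rotvec([3.028,.836,-.002])*R.from_rotvec(s["tcp_rot"]).inv()).as_rotvec()), R.from_rotvec(s["tcp_rot"]).as_matrix()[:,2])
```

```text
[-0.23839994  0.76201588 -0.50780141] [ 0.01214031  0.00357599 -0.99991991]
```

Request:
step_arm([
  [[0,0,0,0.005,0,0,0],[0,0.002,-0.004,0.006,-0.2,0.8,-0.5],[0,0.0047,-0.0134,0.005,-0.2,0.8,-0.5],[0,0.0047,-0.0134,0.002,-0.2,0.8,-0.5],[0,0.0047,-0.0134,0.0005,-0.2,0.8,-0.5],[0,0.0047,-0.0134,-0.0005,-0.2,0.8,-0.5],[0,0.0047,-0.0134,-0.001,-0.2,0.8,-0.5],[0,0.0047,-0.0134,-0.0015,-0.2,0.8,-0.5]],
])

```text
time: 27.0
tool_pos: [0.5439, 0.1242, 0.0247]
tcp_rot: [-3.028, -0.837, 0.004]
wrist_force: [-3.4, -1.9, 9.4]
width: -0.002
```

Request:
step_arm([
  [[0,-0.0008,0.0013,-0.0008,0,0,0],[0,-0.0014,0.0023,-0.0008,0,0,0],[0,-0.002,0.0033,-0.0008,0,0,0],[0,-0.0026,0.0043,-0.0008,0,0,0],[0,-0.0032,0.0053,-0.0008,0,0,0],[0,-0.0038,0.0063,-0.0008,0,0,0],[0,-0.0044,0.0073,-0.0008,0,0,0],[0,-0.005,0.0083,-0.0008,0,0,0]],
])

```text
time: 28.0
tool_pos: [0.5413, 0.1322, 0.0255]
tcp_rot: [3.026, 0.837, 0.003]
wrist_force: [2.0, -4.1, 5.5]
width: -0.0
```

Request:
step_arm([
  [[0,-0.0006,0.001,-0.0018,0,0,0],[0,-0.0011,0.0018,-0.0024,0,0,0],[0,-0.0016,0.0027,-0.0026,0,0,0],[0,-0.0021,0.0035,-0.0026,0,0,0],[0,-0.0026,0.0043,-0.0026,0,0,0],[0,-0.0031,0.0052,-0.0026,0,0,0],[0,-0.0036,0.006,-0.0026,0,0,0],[0,-0.004,0.0067,-0.0026,0,0,0]],
])

```text
time: 29.0
tool_pos: [0.5388, 0.137, 0.0253]
tcp_rot: [3.022, 0.839, 0.006]
wrist_force: [-2.0, -9.6, 14.3]
width: -0.001
```

Request:
step_arm([
  [[0,0,0,0.02,0,0,0],[0,0.01,0,0.04,0,0,-3],[0,0.03,-0.03,0.05,0,0,-6],[0,0.05,-0.07,0.05,0,0,-9],[0,0.066,-0.11,0.05,0,0,-12],[0,0.066,-0.11,0.04,0,0,-15],[0,0.066,-0.11,0.04,0,0,-15],[0,0.066,-0.11,0.04,0,0,-15]],
])

```text
time: 30.0
tool_pos: [0.6045, 0.0275, 0.0651]
tcp_rot: [3.105, 0.439, 0.004]
wrist_force: [-0.1, -0.1, -0.9]
width: 0.001
```

Run:
```python
from h import *
np.set_printoptions(precision=4,suppress=True)
S=[];T=[]
for i in range(6):
    S.append(read_camera("scene")[0].astype(float));T.append(read_camera("top")[0].astype(float))
a=np.mean(S,0);b=np.mean(T,0)
u,v=300,192;A=cv2.resize(a[v-15:v+15,u-20:u+20],(400,300),interpolation=cv2.INTER_LANCZOS4)
o=cv2.imread("pics/topfull.png").astype(float)
B=cv2.resize(b[206:236,200:240],(400,300),interpolation=cv2.INTER_LANCZOS4)
C=cv2.resize(o[206:236,200:240],(400,300),interpolation=cv2.INTER_LANCZOS4)
full=cv2.imread("pics/scene0.png").astype(float);full=cv2.resize(full,(512,384),interpolation=cv2.INTER_AREA)
D=cv2.resize(full[v-15:v+15,u-20:u+20],(400,300),interpolation=cv2.INTER_LANCZOS4)
cv2.imwrite("pics/cmp.png",np.clip(np.vstack([np.hstack([D,A]),np.hstack([C,B])])*1.4,0,255))
print(yaw_fit("top",np.array([.5255,.158])),yaw_fit("scene",np.array([.5255,.158])), read_state()["time"])
```

```text
(array([nan, nan]), array([nan, nan]), np.float64(nan), 0.81) (array([0.569 , 0.0561]), array([ 0.3035, -0.9528]), np.float64(-72.33142231650352), 0.73) 30.8[ WARN:0@6.866] global loadsave.cpp:1063 imwrite_ Unsupported depth image for selected encoder is fallbacked to CV_8U.
h.py:19: RuntimeWarning: Mean of empty slice.
  c=H.mean(0); w=np.linalg.svd(H-c)[2][0]; w*=np.sign(w@(c-hub)); return c,w,np.degrees(np.arctan2(w[1],w[0])),R[0]["score"]
  ret = um.true_divide(
```

View pics/cmp.png

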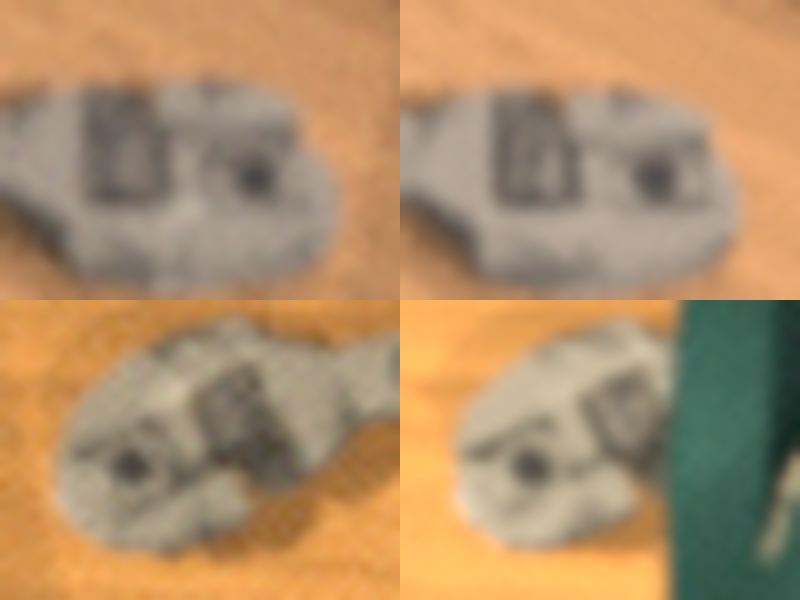

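Request:
step_arm([
  [[0,-0.015,0.05,0,0,0,5],[0,-0.045,0.09,0,0,0,10],[0,-0.0604,0.0969,-0.02,0,0,15],[0,-0.0604,0.0969,-0.032,0,0,15],[0,-0.0604,0.0969,-0.0385,0,0,15],[0,-0.0604,0.0969,-0.04,0,0,15],[0,-0.0604,0.0969,-0.041,0,0,15],[0,-0.0604,0.0969,-0.0412,0,0,15]],
])

```text
time: 31.8
tool_pos: [0.5454, 0.1235, 0.0247]
tcp_rot: [3.022, 0.837, 0.007]
wrist_force: [0.6, -0.9, 1.3]
width: -0.002
```

Request:
step_arm([
  [[0,0,0,-0.0008,0,0,0],[0,-0.001,0.0017,-0.001,0,0,0],[0,-0.0019,0.0032,-0.0012,0,0,0],[0,-0.0028,0.0046,-0.0014,0,0,0],[0,-0.0036,0.006,-0.0014,0,0,0],[0,-0.0044,0.0074,-0.0014,0,0,0],[0,-0.0052,0.0087,-0.0014,0,0,0],[0,-0.006,0.01,-0.0014,0,0,0]],
])

```text
time: 32.8
tool_pos: [0.5426, 0.1331, 0.0255]
tcp_rot: [3.02, 0.837, 0.017]
wrist_force: [2.7, -3.9, 7.2]
width: -0.001
```

Request:
step_arm([
  [[0,-0.0006,0.001,-0.0018,0,0,0],[0,-0.0012,0.002,-0.002,0,0,0],[0,-0.0018,0.003,-0.002,0,0,0],[0,-0.0024,0.004,-0.002,0,0,0],[0,-0.003,0.005,-0.002,0,0,0],[0,-0.0036,0.006,-0.002,0,0,0],[0,-0.0042,0.007,-0.002,0,0,0],[0,-0.0047,0.0079,-0.002,0,0,0]],
])

```text
time: 33.8
tool_pos: [0.5405, 0.141, 0.0253]
tcp_rot: [3.018, 0.837, 0.025]
wrist_force: [1.1, -1.8, 5.9]
width: 0.0
```

Request:
step_arm([
  [[0,0,0,0.005,0,0,0],[0,0.002,-0.004,0.006,0,0.8,0],[0,0.0035,-0.0155,0.005,0,0.8,0],[0,0.0035,-0.0155,0.002,0,0.8,0],[0,0.0035,-0.0155,0.0005,0,0.8,0],[0,0.0035,-0.0155,-0.0005,0,0.8,0],[0,0.0035,-0.0155,-0.001,0,0.8,0],[0,0.0035,-0.0155,-0.0015,0,0.8,0]],
])

```text
time: 34.8
tool_pos: [0.5438, 0.1251, 0.0249]
tcp_rot: [3.021, 0.839, 0.002]
wrist_force: [-4.1, -2.4, 11.9]
width: -0.005
```

Request:
step_arm([
  [[0,-0.0008,0.0013,-0.001,0,0,0],[0,-0.0014,0.0023,-0.0012,0,0,0],[0,-0.002,0.0033,-0.0013,0,0,0],[0,-0.0026,0.0043,-0.0013,0,0,0],[0,-0.0032,0.0053,-0.0013,0,0,0],[0,-0.0038,0.0063,-0.0013,0,0,0],[0,-0.0044,0.0073,-0.0013,0,0,0],[0,-0.005,0.0083,-0.0013,0,0,0]],
])

```text
time: 35.8
tool_pos: [0.5415, 0.1328, 0.0255]
tcp_rot: [3.018, 0.84, 0.009]
wrist_force: [2.5, -3.3, 6.2]
width: 0.0
```

Request:
step_arm([
  [[0,-0.0006,0.001,-0.002,0,0,0],[0,-0.0011,0.0018,-0.0025,0,0,0],[0,-0.0016,0.0027,-0.0026,0,0,0],[0,-0.0021,0.0035,-0.0026,0,0,0],[0,-0.0026,0.0043,-0.0026,0,0,0],[0,-0.0031,0.0052,-0.0026,0,0,0],[0,-0.0036,0.006,-0.0026,0,0,0],[0,-0.0042,0.007,-0.0026,0,0,0]],
])

```text
time: 36.8
tool_pos: [0.539, 0.1377, 0.0252]
tcp_rot: [3.014, 0.841, 0.012]
wrist_force: [-2.0, -10.5, 13.9]
width: 0.003
```

Request:
step_arm([
  [[0,0,0,0.005,0,0,0],[0,0.002,-0.004,0.006,0.2,0.6,0],[0,0.004,-0.011,0.005,0.2,0.6,0],[0,0.004,-0.011,0.002,0.2,0.6,0],[0,0.004,-0.011,0.0005,0.2,0.6,0],[0,0.004,-0.011,-0.0005,0.2,0.6,0],[0,0.004,-0.011,-0.0015,0.2,0.6,0],[0,0.004,-0.011,-0.002,0.2,0.6,0]],
])

```text
time: 37.8
tool_pos: [0.5429, 0.1265, 0.0251]
tcp_rot: [3.019, 0.843, -0.004]
wrist_force: [-6.4, -2.8, 17.1]
width: -0.004
```

Request:
step_arm([
  [[0,-0.0008,0.0013,-0.0016,0,0,0],[0,-0.0014,0.0023,-0.0018,0,0,0],[0,-0.002,0.0033,-0.0018,0,0,0],[0,-0.0026,0.0043,-0.0018,0,0,0],[0,-0.0032,0.0053,-0.0018,0,0,0],[0,-0.0038,0.0063,-0.0018,0,0,0],[0,-0.0044,0.0073,-0.0018,0,0,0],[0,-0.0044,0.0073,-0.0018,0,0,0]],
])

```text
time: 38.8
tool_pos: [0.5408, 0.1324, 0.0254]
tcp_rot: [3.015, 0.844, 0.001]
wrist_force: [0.5, -7.4, 11.1]
width: -0.002
```

Request:
step_arm([
  [[0,-0.001,0.0015,-0.002,0,0,0],[0,-0.0015,0.0025,-0.0024,0,0,0],[0,-0.002,0.0034,-0.0024,0,0,0],[0,-0.0025,0.0042,-0.0024,0,0,0],[0,-0.003,0.005,-0.0024,0,0,0],[0,-0.0035,0.0058,-0.0024,0,0,0],[0,-0.004,0.0067,-0.0024,0,0,0],[0,-0.0044,0.0074,-0.0024,0,0,0]],
])

```text
time: 39.8
tool_pos: [0.5385, 0.1376, 0.0253]
tcp_rot: [3.01, 0.846, 0.005]
wrist_force: [-0.2, -10.9, 12.5]
width: 0.003
```

Request:
step_arm([
  [[0,0,0,0.02,0,0,0],[0,0.01,0,0.04,0,0,-3],[0,0.03,-0.03,0.05,0,0,-6],[0,0.05,-0.07,0.05,0,0,-9],[0,0.068,-0.11,0.04,0,0,-12],[0,0.068,-0.11,0.02,0,0,-15],[0,0.068,-0.11,0.015,0,0,-15],[0,0.068,-0.11,0.015,0,0,-15]],
])

```text
time: 40.8
tool_pos: [0.6056, 0.028, 0.0395]
tcp_rot: [3.094, 0.448, -0.001]
wrist_force: [-0.3, 0.6, 0.9]
width: 0.001
```

Run:
```python
from h import *
np.set_printoptions(precision=4,suppress=True)
S=[];T=[]
for i in range(5):
    S.append(read_camera("scene")[0].astype(float));T.append(read_camera("top")[0].astype(float))
a=np.mean(S,0);b=np.mean(T,0)
u,v=300,192;A=cv2.resize(a[v-15:v+15,u-20:u+20],(400,300),interpolation=cv2.INTER_LANCZOS4)
B=cv2.resize(b[206:236,200:240],(400,300),interpolation=cv2.INTER_LANCZOS4)
old=cv2.imread("pics/cmp.png").astype(float)/1.4
O=old[:,400:]
cv2.imwrite("pics/cmp2.png",np.clip(np.hstack([O,np.vstack([A,B])])*1.4,0,255).astype(np.uint8))
print(yaw_fit("scene",np.array([.5255,.158])), read_state()["time"])
```

```text
(array([0.5681, 0.0645]), array([ 0.3979, -0.9174]), np.float64(-66.55506862316497), 0.56) 41.4
```

View pics/cmp2.png

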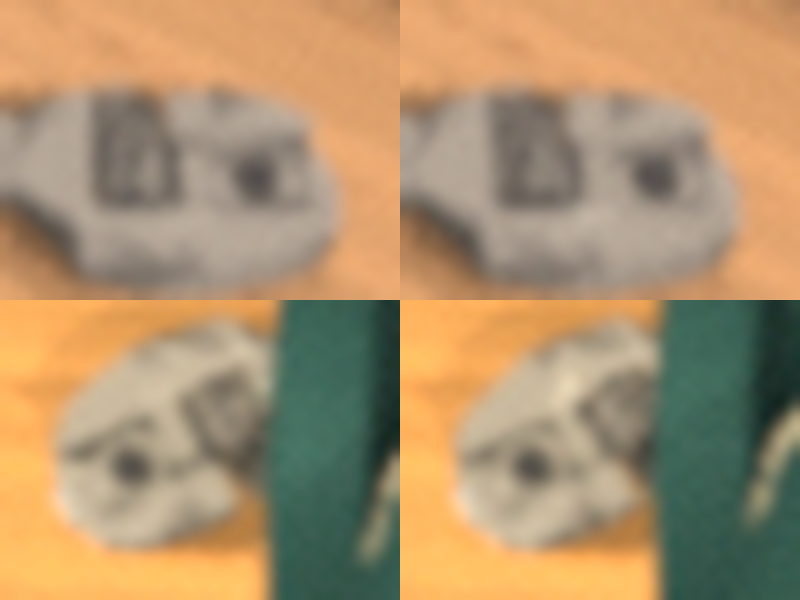

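Request:
step_arm([
  [[0,0,0,-0.01,0,0,0],[0,0,0,-0.02,0,0,0],[0,0,0,-0.026,0,0,0],[0,0,0,-0.029,0,0,0],[0,0,0,-0.0295,0,0,0],[0,0,0,-0.0295,0,0,0],[0,-0.003,-0.0015,-0.0295,0,0,0],[0,-0.0064,-0.0029,-0.0295,0,0,0]],
])

```text
time: 42.4
tool_pos: [0.6001, 0.0246, 0.0112]
tcp_rot: [3.094, 0.446, 0.003]
wrist_force: [0.7, 0.6, 0.5]
width: -0.0
```

Request:
step_arm([
  [[0,-0.0076,-0.0039,-0.001,0,0,-3],[0,-0.0149,-0.0073,-0.001,0,0,-6],[0,-0.0223,-0.0102,-0.001,0,0,-9],[0,-0.0299,-0.0127,-0.001,0,0,-12],[0,-0.0376,-0.0149,-0.001,0,0,-15],[0,-0.0454,-0.0166,-0.001,0,0,-18],[0,-0.0533,-0.0179,-0.001,0,0,-21],[0,-0.0533,-0.0179,-0.001,0,0,-21]],
])

```text
time: 43.4
tool_pos: [0.5475, 0.0063, 0.011]
tcp_rot: [3.123, -0.125, 0.002]
wrist_force: [1.9, -0.7, 0.5]
width: -0.001
```

Run:
```python
from h import *
np.set_printoptions(precision=4,suppress=True)
a=np.mean([read_camera("scene")[0].astype(float) for i in range(3)],0)
u,v=270,185;cv2.imwrite("pics/s5.png",cv2.resize(a[v-45:v+45,u-60:u+60],None,fx=6,fy=6,interpolation=cv2.INTER_CUBIC).clip(0,255).astype(np.uint8))
print(yaw_fit("scene",np.array([.5255,.158])), read_state()["time"])
```

```text
(array([0.5325, 0.0594]), array([ 0.0386, -0.9993]), np.float64(-87.78609973038209), 0.84) 43.65
```

View pics/s5.png

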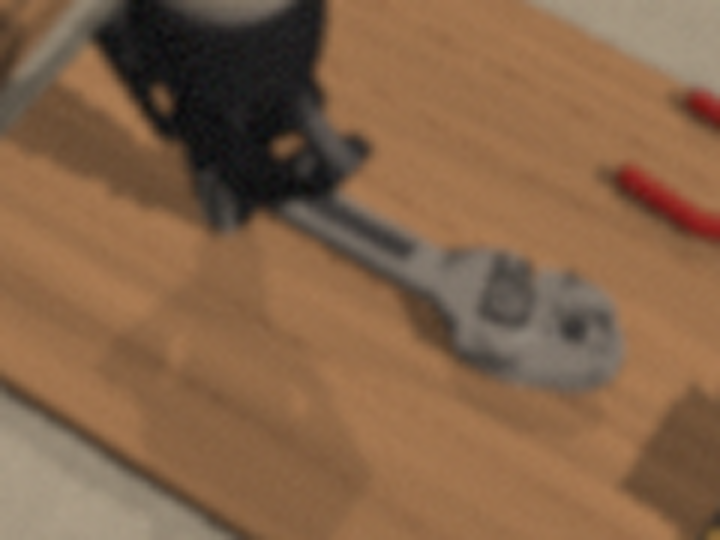

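Request:
step_arm([
  [[0,-0.0086,-0.001,0,0,0,-3],[0,-0.0166,-0.0015,0,0,0,-6],[0,-0.0247,-0.0016,0,0,0,-9],[0,-0.0327,-0.0012,0,0,0,-12],[0,-0.0327,-0.0012,0,0,0,-12],[0,-0.0327,-0.0012,0,0,0,-12],[0,-0.0327,-0.0012,0,0,0,-12],[0,-0.0227,-0.0015,0,0,0,-12]],
])

```text
time: 44.65
tool_pos: [0.5234, 0.0053, 0.0099]
tcp_rot: [3.093, -0.451, -0.007]
wrist_force: [-0.2, -0.1, -0.7]
width: 0.001
```

Request:
step_arm([
  [[0,0.02,0,0,0,0,0],[0,0.03,0,0.02,0,0,0],[0,0.04,-0.02,0.08,0,0,0],[0,0.04,-0.07,0.14,0,0,0],[0,0.04,-0.13,0.18,0,0,0],[0,0.04,-0.19,0.2,0,0,0],[0,0.04,-0.25,0.2,0,0,0],[0,0.04,-0.28,0.2,0,0,0]],
])

```text
time: 45.65
tool_pos: [0.5634, -0.2769, 0.2105]
tcp_rot: [3.094, -0.451, -0.007]
wrist_force: [0.1, 0.4, 0.3]
width: 0.006
```

Run:
```python
from h import *
np.set_printoptions(precision=4,suppress=True)
s=read_state();print(s["time"],s["tool_pos"])
for c in("scene","top"): 
  print(c,yaw_fit(c,np.array([.5255,.158])))
  for t in("pliers","jar","bead_tray"): print(t,[world(c,r["xyz"]) for r in spot_in(c,t)[:1]])
b=np.mean([read_camera("top")[0].astype(float) for i in range(4)],0)
cv2.imwrite("pics/t6.png",cv2.resize(b[190:250,190:290],None,fx=8,fy=8,interpolation=cv2.INTER_CUBIC).clip(0,255).astype(np.uint8))
```

```text
45.65 [ 0.5634 -0.2769  0.2105]
scene (array([0.5098, 0.042 ]), array([-0.2173, -0.9761]), np.float64(-102.55258159791344), 0.8)
pliers [array([0.4332, 0.2   , 0.0247])]
jar [array([0.5014, 0.3823, 0.0624])]
bead_tray [array([ 0.5102, -0.1829,  0.0104])]
top (array([0.5085, 0.0424]), array([-0.2524, -0.9676]), np.float64(-104.61995737362909), 0.57)
pliers [array([0.4261, 0.1983, 0.0273])]
jar [array([0.4882, 0.3773, 0.0704])]
bead_tray [array([ 0.513 , -0.1825,  0.0081])]
```

View pics/t6.png

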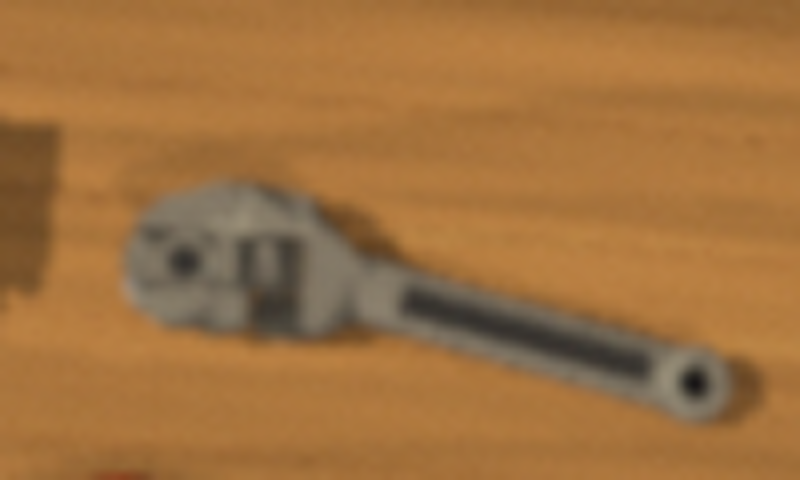

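Request:
step_arm([
  [[0,0,0.06,0,0,0,0],[0,0,0.12,-0.01,0,0,0],[0,0,0.18,-0.04,0,0,0],[0,0,0.235,-0.07,0,0,0],[0,0,0.275,-0.11,0,0,0],[0,0,0.282,-0.16,0,0,0],[0,0,0.282,-0.19,0,0,0],[0,0,0.282,-0.199,0,0,0]],
])

```text
time: 47.35
tool_pos: [0.5614, 0.0085, 0.0087]
tcp_rot: [3.093, -0.448, -0.014]
wrist_force: [-0.0, 0.1, 0.8]
width: 0.002
```

Request:
step_arm([
  [[0,-0.015,-0.001,0.0015,0,0,0],[0,-0.03,-0.002,0.0015,0,0,0],[0,-0.042,-0.003,0.0015,0,0,0],[0,-0.048,-0.003,0.0015,0,0,0],[0,-0.0534,-0.003,0.0015,0,0,-2],[0,-0.0534,-0.003,0.0015,0,0,-2],[0,-0.0534,-0.003,0.0015,0,0,-2],[0,-0.04,-0.003,0.0015,0,0,-2]],
])

```text
time: 48.35
tool_pos: [0.5197, 0.0054, 0.0095]
tcp_rot: [3.084, -0.501, -0.021]
wrist_force: [0.6, 0.3, -0.3]
width: 0.001
```

Request:
step_arm([
  [[0,0.02,0,0,0,0,0],[0,0.03,0,0.02,0,0,0],[0,0.04,-0.02,0.08,0,0,0],[0,0.04,-0.07,0.14,0,0,0],[0,0.04,-0.13,0.18,0,0,0],[0,0.04,-0.19,0.2,0,0,0],[0,0.04,-0.25,0.2,0,0,0],[0,0.04,-0.28,0.2,0,0,0]],
])

```text
time: 49.35
tool_pos: [0.5592, -0.2769, 0.2095]
tcp_rot: [3.084, -0.502, -0.023]
wrist_force: [0.4, -0.5, -0.0]
width: -0.0
```

Run:
```python
from h import *
s=read_state();print(s["time"],s["tool_pos"],s["wrist_force"])
for c in("scene","top"):
  print(c,[yaw_fit(c,np.array([.5255,.158]))[2:] for i in range(3)])
print(finish_job())
```

```text
49.35 [ 0.55922969 -0.27692362  0.20946413] [ 0.39567338 -0.46964297 -0.02424606]
scene [(np.float64(-103.3941209529811), 0.93), (np.float64(-104.5002007087082), 0.67), (np.float64(-104.06502188024537), 0.61)]
top [(np.float64(-106.67787421207147), 0.66), (np.float64(-106.54199955684622), 0.9), (np.float64(-106.07426543047788), 0.62)]
the job is handed in; nothing more can be done
None
```

I rolled the worm in seven strokes, swung the handle clockwise in two pushes plus a small nudge, backed the arm off and handed in at about 49 s. **The run may have failed on the worm-force limit.**

**Checks that look good**
- **Handle turn:** about 31 to 32 degrees (0.55 rad) in both cameras, inside the 23 to 41 degree window. This is the handle's angle. The nut itself could be a few degrees less if any slack remained.
- **Pliers, jar and bead tray:** within about 5 mm of where they started, which is about as well as the camera can tell. I measured this before the final nudge of the handle and did not repeat it.
- **Wrench:** in the last picture, also taken before the nudge, it lay round the nut.

**Checks that failed or are uncertain**
- **Worm force:** during the fourth stroke, after I set the press too deep, the wrist read 19.6 N downward and about 23 N in total. If all of that went through the worm, it passed the 20 N limit. A later stroke peaked at about 18.5 N in total.
- **Snugness:** I judged it from two signs, and did not measure the jaw. The worm's resistance rose above its 6 to 7 N rolling force, and the visible gap at the nut closed.
- **Fingertip height:** the tips stood about 12 mm behind the reported tool point, not 22 mm ahead of it as described. I found this from the camera and by touching the board, and worked with the measured value.

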